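# Nest the parts cups from behind the oil bottles

## Robot

A 6-joint arm with a two-finger parallel gripper is mounted at the origin on a cart in front of the work surface, level with it; the furniture and walls round the work are solid. World frame = base frame: x ahead of the robot, y to its left, z up, the work surface at z = 0. Lengths are in m, angles in rad, forces in N, time in s.
With the tool pointing down it reaches from about 0.375 to 0.975 m from the base axis. Payload 3.8 kg.
Tool frame: the origin (TCP) lies at the very end of the fingers, on their centre line; the grasp point (between the pads) lies 19 mm behind it (arm.hold_point_z is the distance from the TCP to the grasp point, in m); z points along the fingers, y is the line along which they close (so a half turn about z gives the same grasp; the last joint's range is limited). The gripper opens to 88 mm and grips with 3 to 60 N. Pads are 18 mm wide; open, the fingers measure 123 mm over their backs; the gripper's body (75 mm by 187 mm) begins 45 mm behind the grasp point.
Start: joints at [1.243, 0.264, 1.604, -0, 1.274, -0.037], TCP at [0.194, 0.647, 0.239] pointing down, gripper open.
Joint ranges: [-2.63, 2.63], [-0.94, 2.18], [0.31, 2.57], [-1.31, 4.45], [0, 2.66], [-2.55, 2.55]. Speed limits (rad/s): [2.57, 2.57, 3.14, 3.14, 3.14, 3.14].

## Interface

Orientations are given as a rotation vector (axis times angle).
In Python, from cell import arm gives the robot as it stands.
- The arm moves only by the shell command python3 -m handwheel 'ROWS' [FORCE]. ROWS is a JSON object of lists of equal length, an entry for each row: "rotation": the turn, a rotation vector about the tool's x, y, z in degrees, a list of three; "slide": the shift along the tool's x, y, z in cm, a list of three; "claw": the closure, from 0 (fully open) to 1 (shut). A call has 1 to 20 rows; each row is the pose to reach, as a shift and turn from the pose commanded when the call began, along the tool's axes at that moment; what a row does not reach only later rows make up. A row lasts 1/8 s, in which the tool goes at most 62.5 mm and 10.7 degrees, less where a joint would pass 70% of its speed; a pose out of reach is approached as far as the arm can. A call with a gripper value outside its range is refused whole. The fingers move at their own pace and stop on an object; FORCE is the grip in N (left out, the last holds). Time passes only in rows, so rows that repeat a pose let the fingers close. It gives the time, the measured TCP pose, the force, the opening and the grip force at its end, in the units of the state.
- arm.observe(): the state, without advancing time (a new reading comes with each control period).
- arm.get_image(name): name is "side" or "top"; returns the picture (420x560x3 uint8, red, green, blue); there is no depth.
- arm.camera_info(name): a dict with "mtx" (3x3 intrinsics, pixels), "R" (3x3) and "t" (3): a world point X has camera coordinates R X + t. Camera axes: x right, y down, z forward; pixel columns grow to the right and rows downward; lengths in m; the calibration is good to about 2 mm. A picture is of the moment at which its call begins. camera_info takes no time and is no camera call.
- arm.close_job(): hands the job in; it is judged then, once.
The state is a dict: "t": time; "joint_pos": joint angles; "joint_vel": joint speeds; "tau": joint torques, N m; "tool_pos": TCP position; "orientation": TCP orientation; "contact_force": force on the tool from outside, world axes, zero at the start; "torque": the same for the moment, N m; "finger_gap": finger opening in m; "grasp_force": force on a finger pad.
Only numpy, scipy, OpenCV 4.12 (cv2) and the standard library are available. Lean on these libraries where they do the work, as an engineer would, in place of code of your own. Each camera call takes 0.05 s, during which the arm holds its last target. There are 200 camera calls.

## Task

Nest the three metal parts cups; the middle one stands behind the two oil bottles in the wooden tidy. Stand both bottles upright on the flat steel tray, then set the middle cup into the wide cup where that one stands, and then the slim cup into the middle one, each resting on the floor of the one outside it. Only when the cups are nested, put each bottle back upright on the spot in the tidy where it stood.

Things in the scene. Friction and masses are not known exactly. Their poses are not given: they have to be found in the camera images.
- tidy: fixed wooden bottle stand, open front at its -x: base 136 mm deep (x -61 to +75 mm), 184 mm wide (y), 10 mm thick; sides 8 mm thick, 42 mm high; back wall 60 mm high, inner face x +67 mm (heights from the bench). Origin: under the base, on the bench. Bottles stand near x -30 mm, y +40 and -40 mm (which is where varies), the middle cup behind them near x +28 mm, y 0.
- tray: fixed flat dark steel tray, 120 mm (x) by 184 mm (y), rim 12 mm high and 3 mm thick, floor 3 mm thick; origin at the centre of its underside, on the bench. It holds both bottles side by side, say 42 mm either side of the centre along y, each with its wide side along y.
- cup_wide: wide, low, round metal cup, loose, 300 g: outside diameter 92 mm, 26 mm high, wall 4 mm (inside diameter 84 mm), floor 5 mm thick; origin at the centre of its underside, z up.
- cup_mid: middle round metal cup: outside diameter 60 mm, 60 mm high, wall 4 mm (inside diameter 52 mm), floor 4 mm thick; origin at the centre of its underside, z up. About 90 g. Grip it across the outside below the rim; inside the wide cup it stands 39 mm above that cup's rim, so grip it within the top 35 mm.
- cup_slim: slim, tall round metal cup: outside diameter 36 mm, 92 mm high, wall 3 mm; origin at the centre of its underside, z up. About 80 g. Stands alone on the bench; inside the middle cup it stands 36 mm above that cup's rim, so grip it within the top 30 mm.
- battery_charger: fixed red and black battery charger on the bench to the left of the middle, about 200 mm wide, 180 mm deep and 300 mm high with its handle, turned about half-way so that a corner points to the robot; origin under its centre. Not part of the job: whichever cup stands at the left is beside its near corner, so carry things past on its robot side (x below 0.5 m) or well above it.
- bottle_cream: the smaller bottle, cream with yellow cap, 34 mm thick (its x), 50 mm wide (its y), 115 mm high, about 180 g; body up to 99 mm with rounded shoulders, then a round cap 22 mm across. Origin at the centre of its underside, z up. Grip across its thickness about 81 mm above its underside, over the middle cup's rim, and let go gently: it tips easily.
- bottle_green: the larger bottle, green with red cap, 38 mm thick (its x), 58 mm wide (its y), 125 mm high, about 240 g; body with rounded shoulders, then a round cap. Origin at the centre of its underside, z up. Grip across its thickness about 88 mm above its underside, over the middle cup's rim, and let go gently: it tips easily.
Mind the look-alikes: they are no part of the job. What is shaped like the bottle_green but blue or turquoise is not meant. Leave any blue look-alike of the bottle_cream alone.

How it is judged:
By the outcome, as a careful person would: the job done as asked, in the order asked, and still so for the second after the job is handed in, with the robot touching nothing.
It also fails if it takes over 136 s, if anything falls off the work surface, if the arm or the gripper's body presses on something with over 40 N, if the wrist force passes 120 N, or if a joint passes its speed limit or range.

## Working session

There is one attempt and no reset: what is moved stays moved. The work goes in short steps, Python scripts to look and compute and a shell command to move; the robot and the scene stay as the last step left them, time stands still between calls to the robot, and variables do not carry over. Pictures are saved under pics/ and viewed, at most 14 in all, crops included, and the job is handed in when it is done.

```bash
ls; mkdir -p pics; python3 - <<'E'
from cell import arm
import cv2
for n in("side","top"):
    cv2.imwrite(f"pics/{n}0.png",cv2.cvtColor(arm.get_image(n),cv2.COLOR_RGB2BGR))
    c=arm.camera_info(n);print(n,c)
print(arm.observe(),arm.hold_point_z)
E
```

```text
pics
side {'mtx': array([[481.06560947,   0.        , 277.35852544],
       [  0.        , 481.06560947, 205.63016168],
       [  0.        ,   0.        ,   1.        ]]), 'R': array([[-0.99988022, -0.00531438,  0.01453626],
       [-0.01460824,  0.63433128, -0.7729233 ],
       [-0.00511319, -0.77304307, -0.63433293]]), 't': array([0.48532725, 0.08347116, 1.07489118])}
top {'mtx': array([[399.57659256,   0.        , 274.31721478],
       [  0.        , 399.57659256, 214.5587208 ],
       [  0.        ,   0.        ,   1.        ]]), 'R': array([[-0.01561352, -0.99969774,  0.01899065],
       [-0.9858205 ,  0.01221759, -0.16735794],
       [ 0.16707534, -0.02133442, -0.98571328]]), 't': array([-0.04099096,  0.50899372,  1.04415754])}
{'t': 0.1, 'joint_pos': array([ 1.24305409e+00,  2.64665130e-01,  1.60521373e+00,  8.74141158e-06,
        1.27368948e+00, -3.68959951e-02]), 'joint_vel': array([ 0.00120322, -0.00156144, -0.00125717,  0.00035544, -0.00165911,
        0.00011624]), 'tau': array([ 1.06144711e-03, -5.03621328e+01, -3.58068824e+01,  7.30168470e-02,
        2.32992199e-02, -4.31647072e-05]), 'tool_pos': array([0.19335922, 0.64605718, 0.23753385]), 'orientation': array([-4.55202308e-01, -3.10806753e+00,  3.04923320e-03]), 'contact_force': array([ 1.30590828,  0.03777573, -0.37022444]), 'torque': array([ 0.00018642, -0.02213742, -0.00519972]), 'grasp_force': 0.0, 'finger_gap': 0.08821200997890755} 0.0187
```

View pics/side0.png

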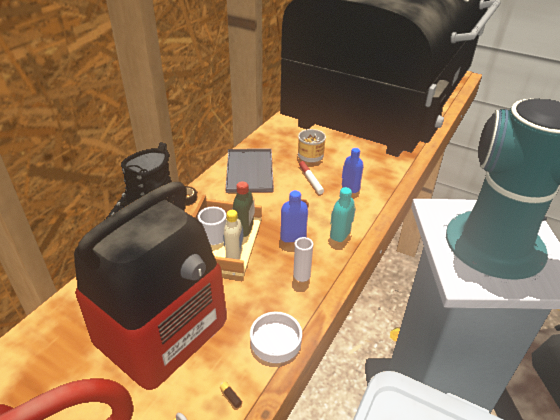

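View pics/top0.png

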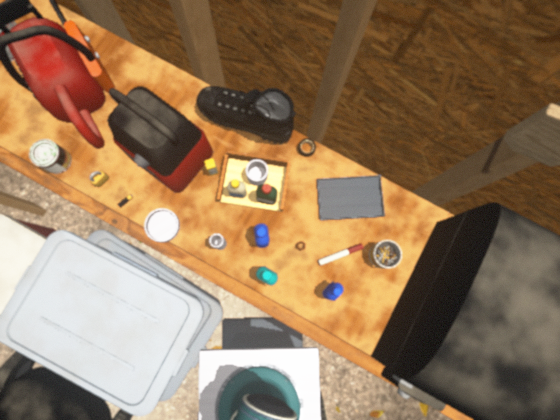

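The side view shows the tidy near (230,235) with the cream bottle (232,235) in front left, the green bottle (243,205) and the middle cup (212,222). The slim cup is at (303,260), the wide cup at (275,337) and the tray at (250,170). In the top view the tidy is at (252,182), wide cup (162,225), slim cup (216,241) and tray (350,197). I'll enlarge crops.

```bash
python3 - <<'E'
import cv2
a=cv2.imread("pics/top0.png")[140:280,140:400];cv2.imwrite("pics/top_c.png",cv2.resize(a,None,fx=3,fy=3,interpolation=cv2.INTER_CUBIC))
a=cv2.imread("pics/side0.png")[140:290,180:380];cv2.imwrite("pics/side_c.png",cv2.resize(a,None,fx=4,fy=4,interpolation=cv2.INTER_CUBIC))
E
```

```text
(no output)
```

View pics/top_c.png

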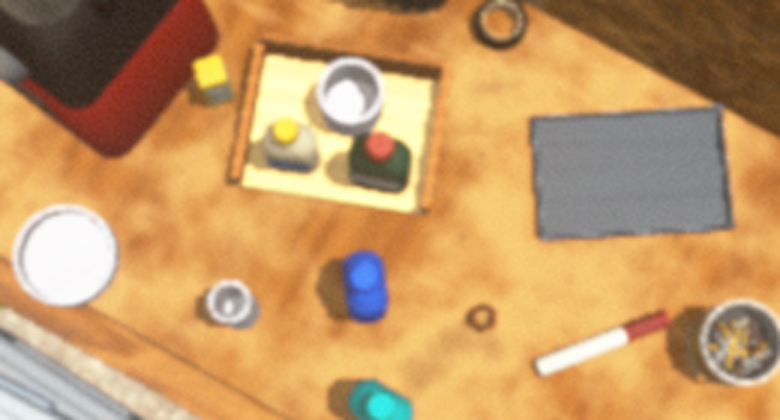

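View pics/side_c.png

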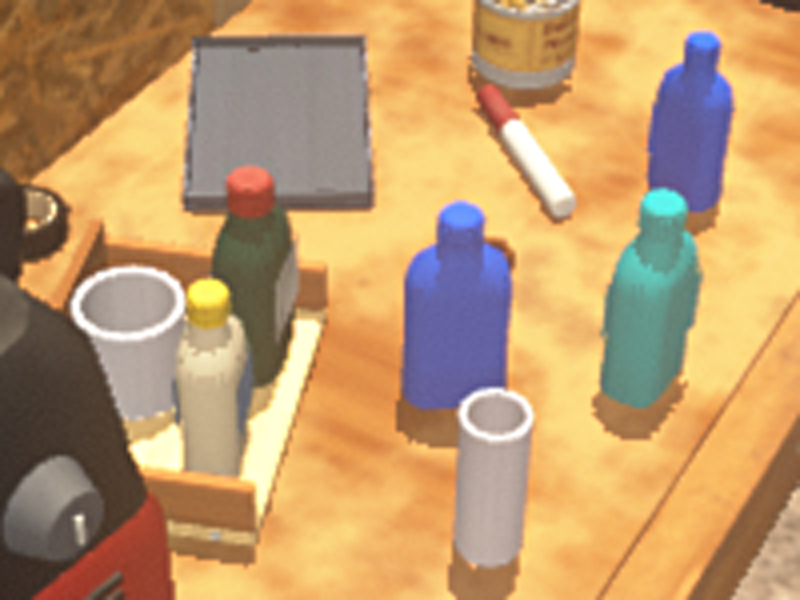

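The top crop gives the cream cap (286,128), green cap (380,145), middle-cup rim (350,90), slim rim (229,302) and wide rim (66,256). Tray corners are (531,118), (719,105), (733,227) and (541,239). The side crop gives the cream cap (209,288), green cap (251,174), middle rim (129,302) and slim rim (495,414).

```bash
cat > h.py <<'E'
import numpy as np
from cell import arm
from scipy.spatial.transform import Rotation as Ro
C={n:arm.camera_info(n) for n in("side","top")}
P={n:c["mtx"]@np.c_[c["R"],c["t"]] for n,c in C.items()}
def proj(n,X): p=P[n]@np.r_[X,1]; return p[:2]/p[2]
def tri(t,s):
    A=[]
    for n,(u,v) in(("top",t),("side",s)): A+=[u*P[n][2]-P[n][0],v*P[n][2]-P[n][1]]
    X=np.linalg.svd(A)[2][-1]; X=X[:3]/X[3]
    return X,max(np.abs(proj("top",X)-t).max(),np.abs(proj("side",X)-s).max())
def atz(n,uv,z):
    c=C[n];d=c["R"].T@np.linalg.solve(c["mtx"],[*uv,1]);o=-c["R"].T@c["t"];return o+d*(z-o[2])/d[2]
T=lambda x,y:np.array([140+(x+.5)/3-.5,140+(y+.5)/3-.5])
S=lambda x,y:np.array([180+(x+.5)/4-.5,140+(y+.5)/4-.5])
def go(x,y,z,yaw=None):
    """slide cm / rot deg from now to TCP target; yaw = world angle (deg) of closing axis (mod 180), tool down"""
    o=arm.observe();R=Ro.from_rotvec(o["orientation"])
    s=R.inv().apply(np.array([x,y,z])-o["tool_pos"])*100
    print("t",round(o["t"],2),"pos",o["tool_pos"].round(4),"slide",s.round(2),end=" ")
    if yaw is not None:
        best=[]
        for k in(0,180):
            a=np.radians(yaw+k);Y=np.array([np.cos(a),np.sin(a),0]);Z=np.array([0,0,-1.]);X=np.cross(Y,Z)
            best.append((R.inv()*Ro.from_matrix(np.c_[X,Y,Z])).as_rotvec(degrees=True))
        for b in sorted(best,key=np.linalg.norm):print("rot",b.round(1),end=" ")
    y_=R.as_matrix()[:,1];print("yawnow",round(np.degrees(np.arctan2(y_[1],y_[0])),1),"j6",o["joint_pos"][5].round(2))
E
python3 - <<'E'
from h import *
np.set_printoptions(precision=4,suppress=True)
for n,t,s in(("cream",(286,128),(209,288)),("green",(380,145),(251,174)),("mid",(350,91),(129,302)),("slim",(229,302),(495,414))):
    print(n,*tri(T(*t),S(*s)))
w=atz("top",T(66,256),.026);print("wide",w,proj("side",w),"2view",*tri(T(66,256),(275.5,332)))
for t,s in zip([(531,118),(719,105),(733,227),(541,239)],[None]*4):print("tray",atz("top",T(*t),.012))
for s in [(193,38),(365,38),(373,195),(184,195)]:print("tray side",atz("side",S(*s),.012))
for t in [(236,180),(425,208)]:print("tidy front",atz("top",T(*t),.042))
for t in [(258,45),(441,68)]:print("tidy back",atz("top",T(*t),.06))
for t in [(117,157)]:print("charger corner",atz("top",T(*t),0))
for s in [(480,575)]:print("slim foot",atz("side",S(*s),0))
E
```

```text
cream [0.5777 0.0525 0.1251] 0.4504903283234114
green [ 0.5607 -0.0271  0.1361] 0.03062078230382781
mid [ 0.6265 -0.0008  0.0693] 0.08337022087138735
slim [0.4354 0.1036 0.0904] 0.09737887842598525
wide [0.4861 0.2605 0.026 ] [276.3754 330.3209] 2view [0.4872 0.2614 0.0222] 0.21531330520821257
tray [ 0.615  -0.1711  0.012 ]
tray [ 0.6258 -0.3514  0.012 ]
tray [ 0.5076 -0.3575  0.012 ]
tray [ 0.4985 -0.1766  0.012 ]
tray side [ 0.6247 -0.3497  0.012 ]
tray side [ 0.5055 -0.353   0.012 ]
tray side [ 0.4977 -0.1733  0.012 ]
tray side [ 0.6151 -0.1704  0.012 ]
tidy front [0.5518 0.1043 0.042 ]
tidy front [ 0.5238 -0.0676  0.042 ]
tidy back [0.6738 0.0831 0.06  ]
tidy back [ 0.6503 -0.0839  0.06  ]
charger corner [0.5842 0.2221 0.    ]
slim foot [0.4396 0.1268 0.    ]
```

```bash
python3 - <<'E'
import cv2
a=cv2.imread("pics/top0.png")[160:215,200:300];b=cv2.imread("pics/side0.png")[300:375,235:320]
cv2.imwrite("pics/c2.png",cv2.resize(a,None,fx=8,fy=8,interpolation=cv2.INTER_CUBIC))
cv2.imwrite("pics/c3.png",cv2.resize(b,None,fx=6,fy=6,interpolation=cv2.INTER_CUBIC))
E
```

```text
(no output)
```

View pics/c2.png

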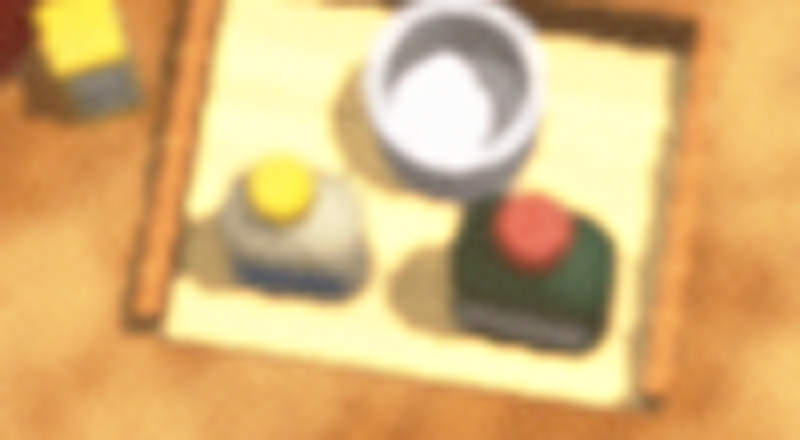

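View pics/c3.png

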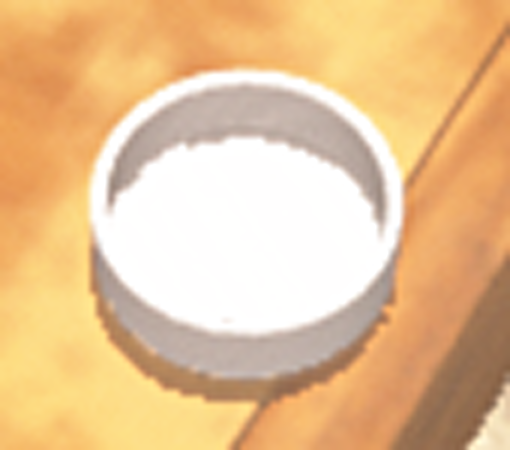

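The close top crop shows the bottles turned about 14° in the image: green label edge (455,310) to (590,345), cream (235,268) to (345,298). The tidy front is turned only about 8°. The side crop puts the wide cup's rim centre at (248,202), which is full-image (275.8,333). Everything agrees with the stated heights, so I start with the green bottle.

```bash
python3 -c "
from h import *
go(.5607,-.0271,.25,-12)"
```

```text
t 0.1 pos [0.1934 0.6461 0.2375] slide [-54.5  -53.96  -1.14] rot [-0.1  0.1 85.3] rot [ -0.1  -0.1 -94.7] yawnow 73.3 j6 -0.04
```

```bash
python3 -m handwheel '{"rotation":[[0,0,43],[0,0,85.3],[0,0,85.3],[0,0,85.3],[0,0,85.3],[0,0,85.3],[0,0,85.3],[0,0,85.3],[0,0,85.3],[0,0,85.3],[0,0,85.3],[0,0,85.3],[0,0,85.3],[0,0,85.3],[0,0,85.3],[0,0,85.3],[0,0,85.3],[0,0,85.3]],"slide":[[-3,-3,-1],[-8,-8,-1],[-54.5,-54,-1],[-54.5,-54,-1],[-54.5,-54,-1],[-54.5,-54,-1],[-54.5,-54,-1],[-54.5,-54,-1],[-54.5,-54,-1],[-54.5,-54,-1],[-54.5,-54,-1],[-54.5,-54,-1],[-54.5,-54,-1],[-54.5,-54,-1],[-54.5,-54,-1],[-54.5,-54,-1],[-54.5,-54,-1],[-54.5,-54,-1]],"claw":[0.25,0.25,0.25,0.25,0.25,0.25,0.25,0.25,0.25,0.25,0.25,0.25,0.25,0.25,0.25,0.25,0.25,0.25]}' 15; python3 -c "
from h import *
go(.5607,-.0271,.079,-12)"
```

```text
t: 2.35
tool_pos: [0.5606, -0.0261, 0.2489]
orientation: [2.439, 1.979, 0.0]
contact_force: [0.9, 0.4, -0.3]
finger_gap: 0.066
grasp_force: 0.0
t 2.35 pos [ 0.5606 -0.0261  0.2489] slide [-0.09  0.02 16.99] rot [ 0.  -0.   0.1] rot [   0.     0.  -179.9] yawnow -11.9 j6 0.12
```

```bash
python3 -m handwheel '{"rotation":[[0,0,0],[0,0,0],[0,0,0],[0,0,0],[0,0,0],[0,0,0],[0,0,0],[0,0,0],[0,0,0],[0,0,0],[0,0,0],[0,0,0],[0,0,0],[0,0,0]],"slide":[[-0.1,0,5],[-0.1,0,9],[-0.1,0,12],[-0.1,0,14.5],[-0.1,0,16],[-0.1,0,16.9],[-0.1,0,16.9],[-0.1,0,16.9],[-0.1,0,16.9],[-0.1,0,16.9],[-0.1,0,16.9],[-0.1,0,16.9],[-0.1,0,16.9],[-0.1,0,16.9]],"claw":[0.25,0.25,0.25,0.25,0.25,0.25,0.25,0.4,0.45,0.5,0.55,0.6,0.65,0.7]}' 20; python3 -c "
from h import *
import cv2
go(.5607,-.0271,.20,-12)
cv2.imwrite('pics/g1.png',cv2.cvtColor(arm.get_image('side')[100:310,160:440],cv2.COLOR_RGB2BGR).repeat(2,0).repeat(2,1))"
```

```text
t: 4.1
tool_pos: [0.5607, -0.028, 0.0798]
orientation: [2.441, 1.978, -0.0]
contact_force: [-0.0, -0.6, 0.8]
finger_gap: 0.0354
grasp_force: 20.0
t 4.1 pos [ 0.5607 -0.028   0.0798] slide [ 8.000e-02 -1.000e-02 -1.202e+01] rot [0. 0. 0.] rot [  -0.    0. -180.] yawnow -12.0 j6 0.11
```

View pics/g1.png

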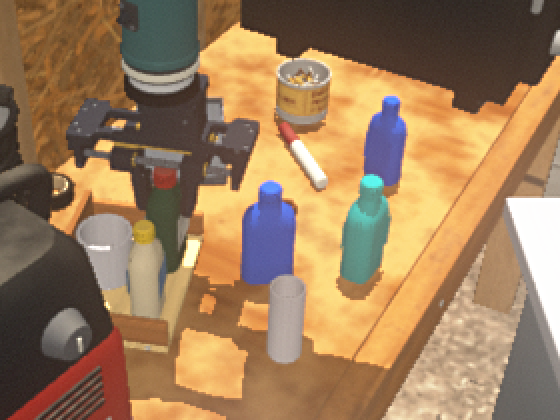

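The green bottle is between the pads and upright, with the cups undisturbed (middle cup (105,245), slim (287,320) in this crop). Next I lift it and carry it to the tray.

```bash
python3 -m handwheel '{"rotation":[[0,0,0],[0,0,0],[0,0,0],[0,0,0],[0,0,0],[0,0,0],[0,0,0]],"slide":[[0,0,-0.5],[0,0,-2],[0,0,-5],[0,0,-8],[0,0,-10],[0,0,-11],[0,0,-11]],"claw":[0.7,0.7,0.7,0.7,0.7,0.7,0.7]}' 20; python3 -c "
from h import *
go(.564,-.306,.18,3)"
```

```text
t: 5.03
tool_pos: [0.5609, -0.0279, 0.1903]
orientation: [2.44, 1.977, 0.001]
contact_force: [-0.4, -0.3, -3.8]
finger_gap: 0.0356
grasp_force: 20.0
t 5.03 pos [ 0.5609 -0.0279  0.1903] slide [-27.14   6.07   1.03] rot [  0.1   0.  -15. ] rot [ 0.00e+00 -1.00e-01  1.65e+02] yawnow -12.0 j6 0.11
```

```bash
python3 -m handwheel '{"rotation":[[0,0,-1],[0,0,-3],[0,0,-6],[0,0,-9],[0,0,-12],[0,0,-14],[0,0,-15],[0,0,-15],[0,0,-15],[0,0,-15],[0,0,-15],[0,0,-15],[0,0,-15],[0,0,-15],[0,0,-15],[0,0,-15],[0,0,-15],[0,0,-15]],"slide":[[-1,0.2,0],[-4,0.9,0],[-8.5,1.9,0],[-13.5,3,0],[-18.5,4.1,0],[-23,5.1,0],[-26,5.8,0],[-27.1,6.1,0],[-27.1,6.1,0],[-27.1,6.1,3],[-27.1,6.1,6],[-27.1,6.1,8.5],[-27.1,6.1,10],[-27.1,6.1,10.8],[-27.1,6.1,11.2],[-27.1,6.1,11.4],[-27.1,6.1,11.4],[-27.1,6.1,11.4]],"claw":[0.7,0.7,0.7,0.7,0.7,0.7,0.7,0.7,0.7,0.7,0.7,0.7,0.7,0.7,0.7,0.7,0.7,0.7]}' 20; python3 -c "
from h import *
go(.564,-.306,.073,3)"
```

```text
t: 7.28
tool_pos: [0.5645, -0.306, 0.0764]
orientation: [2.161, 2.279, 0.0]
contact_force: [0.4, 0.2, -1.5]
finger_gap: 0.0355
grasp_force: 20.0
t 7.28 pos [ 0.5645 -0.306   0.0764] slide [ 0.   -0.05  0.34] rot [0.1 0.  0. ] rot [-1.0e-01  1.0e-01 -1.8e+02] yawnow 3.0 j6 -0.59
```

```bash
python3 -m handwheel '{"rotation":[[0,0,0],[0,0,0],[0,0,0],[0,0,0]],"slide":[[0,0,0.1],[0,0,0.2],[0,0,0.3],[0,0,0.35]],"claw":[0.7,0.7,0.7,0.7]}' 20;  python3 -m handwheel '{"rotation":[[0,0,0]],"slide":[[0,0,0.1]],"claw":[0.7]}' 20
```

```text
t: 7.78
tool_pos: [0.5642, -0.3058, 0.0729]
orientation: [2.162, 2.279, -0.0]
contact_force: [-1.9, 1.3, 3.7]
finger_gap: 0.0356
grasp_force: 20.0
t: 7.9
tool_pos: [0.5643, -0.3059, 0.0728]
orientation: [2.161, 2.279, -0.0]
contact_force: [-4.1, 1.7, 11.6]
finger_gap: 0.0356
grasp_force: 20.0
```

```bash
python3 -m handwheel '{"rotation":[[0,0,0],[0,0,0],[0,0,0],[0,0,0],[0,0,0],[0,0,0],[0,0,0],[0,0,0],[0,0,0],[0,0,0],[0,0,0],[0,0,0],[0,0,0]],"slide":[[0,0,-0.1],[0,0,-0.1],[0,0,-0.1],[0,0,-0.1],[0,0,-0.1],[0,0,-0.1],[0,0,-0.1],[0,0,-1],[0,0,-3],[0,0,-7],[0,0,-12],[0,0,-15],[0,0,-15]],"claw":[0.59,0.58,0.56,0.54,0.5,0.4,0.28,0.28,0.28,0.28,0.28,0.28,0.28]}' 5; python3 -c "
from h import *
import cv2
go(.5777,.0525,.20,-12)
cv2.imwrite('pics/g2.png',cv2.cvtColor(arm.get_image('side')[80:290,160:440],cv2.COLOR_RGB2BGR).repeat(2,0).repeat(2,1))"
```

```text
t: 9.52
tool_pos: [0.5665, -0.307, 0.2269]
orientation: [2.156, 2.273, 0.003]
contact_force: [0.7, -0.0, -0.2]
finger_gap: 0.0635
grasp_force: 0.0
t 9.53 pos [ 0.5665 -0.307   0.2269] slide [35.85  3.01  2.53] rot [ 0.5  0.2 15. ] rot [  -0.3    0.7 -165. ] yawnow 3.0 j6 -0.59
```

View pics/g2.png

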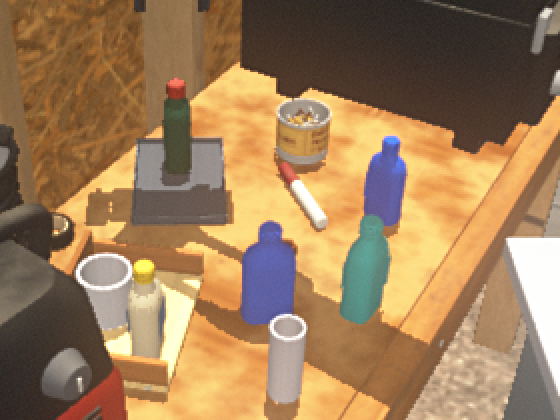

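The green bottle stands upright on the tray at (178,130) in this crop, and the cream bottle (146,310) is untouched. Next is the cream bottle.

```bash
python3 -m handwheel '{"rotation":[[0,0,0],[0,0,5],[0,0,15],[0,0,15],[0,0,15],[0,0,15],[0,0,15],[0,0,15],[0,0,15],[0,0,15],[0,0,15]],"slide":[[2,0.2,0],[6,0.5,0],[12,1,1],[18,1.5,2],[24,2,2.5],[30,2.5,2.5],[34,2.9,2.5],[35.8,3,2.5],[35.8,3,2.5],[35.8,3,2.5],[35.8,3,2.5]],"claw":[0.3,0.3,0.3,0.3,0.3,0.3,0.3,0.3,0.3,0.3,0.3]}' 5; python3 -c "
from h import *
go(.5777,.0525,.075,-12)"
```

```text
t: 10.95
tool_pos: [0.5751, 0.052, 0.1961]
orientation: [2.443, 1.975, -0.001]
contact_force: [1.1, 0.8, 0.3]
finger_gap: 0.0619
grasp_force: 0.0
t 10.95 pos [0.5751 0.052  0.1961] slide [ 0.11  0.25 12.11] rot [-0.   0.  -0.1] rot [  0.    0.  179.9] yawnow -12.1 j6 0.26
```

```bash
python3 -m handwheel '{"rotation":[[0,0,0],[0,0,0],[0,0,0],[0,0,0],[0,0,0],[0,0,0],[0,0,0],[0,0,0],[0,0,0],[0,0,0],[0,0,0],[0,0,0],[0,0,0],[0,0,0]],"slide":[[0.1,0.25,2],[0.1,0.25,5],[0.1,0.25,8],[0.1,0.25,10],[0.1,0.25,11.5],[0.1,0.25,12.1],[0.1,0.25,12.1],[0.1,0.25,12.1],[0.1,0.25,12.1],[0.1,0.25,12.1],[0.1,0.25,12.1],[0.1,0.25,12.1],[0.1,0.25,12.1],[0.1,0.25,12.1]],"claw":[0.3,0.3,0.3,0.3,0.3,0.3,0.3,0.45,0.5,0.55,0.6,0.65,0.7,0.75]}' 15; python3 -c "
from h import *
go(.559,-.222,.185,3)"
```

```text
t: 12.7
tool_pos: [0.5778, 0.0539, 0.0754]
orientation: [2.441, 1.978, 0.0]
contact_force: [0.0, -0.9, 1.4]
finger_gap: 0.0313
grasp_force: 15.0
t 12.7 pos [0.5778 0.0539 0.0754] slide [-27.38   3.88 -10.96] rot [  0.  -0. -15.] rot [ -0.  -0. 165.] yawnow -12.0 j6 0.26
```

```bash
python3 -m handwheel '{"rotation":[[0,0,0],[0,0,0],[0,0,0],[0,0,0],[0,0,0],[0,0,0],[0,0,-3],[0,0,-6],[0,0,-9],[0,0,-12],[0,0,-14],[0,0,-15],[0,0,-15],[0,0,-15],[0,0,-15],[0,0,-15]],"slide":[[0,0,-0.5],[0,0,-2],[0,0,-5],[0,0,-8],[0,0,-10],[-1,0.1,-11],[-4,0.6,-11],[-8.5,1.2,-11],[-13.5,1.9,-11],[-18.5,2.6,-11],[-23,3.3,-11],[-26,3.7,-11],[-27.4,3.9,-11],[-27.4,3.9,-11],[-27.4,3.9,-9],[-27.4,3.9,-6]],"claw":[0.75,0.75,0.75,0.75,0.75,0.75,0.75,0.75,0.75,0.75,0.75,0.75,0.75,0.75,0.75,0.75]}' 15; python3 -c "
from h import *
go(.559,-.222,.0684,3)"
```

```text
t: 14.7
tool_pos: [0.5598, -0.2211, 0.1346]
orientation: [2.159, 2.28, 0.001]
contact_force: [0.4, -0.6, -2.1]
finger_gap: 0.0314
grasp_force: 14.9
t 14.7 pos [ 0.5598 -0.2211  0.1346] slide [-0.08 -0.1   6.62] rot [0.1 0.  0.1] rot [  -0.     0.2 -179.9] yawnow 3.1 j6 -0.47
```

```bash
python3 -m handwheel '{"rotation":[[0,0,0],[0,0,0],[0,0,0],[0,0,0],[0,0,0],[0,0,0],[0,0,0],[0,0,0]],"slide":[[0,0,2],[0,0,3.5],[0,0,5],[0,0,5.8],[0,0,6.1],[0,0,6.3],[0,0,6.4],[0,0,6.4]],"claw":[0.75,0.75,0.75,0.75,0.75,0.75,0.75,0.75]}' 15
```

```text
t: 15.7
tool_pos: [0.5594, -0.2224, 0.0716]
orientation: [2.161, 2.279, 0.0]
contact_force: [0.3, -0.0, -2.3]
finger_gap: 0.0309
grasp_force: 14.9
```

```bash
python3 -m handwheel '{"rotation":[[0,0,0],[0,0,0],[0,0,0],[0,0,0]],"slide":[[0,0,0.1],[0,0,0.2],[0,0,0.3],[0,0,0.33]],"claw":[0.75,0.75,0.75,0.75]}' 15
```

```text
t: 16.2
tool_pos: [0.5592, -0.2223, 0.0684]
orientation: [2.162, 2.28, -0.0]
contact_force: [-2.3, 1.3, 2.8]
finger_gap: 0.0311
grasp_force: 15.0
```

Contact is made, so I release slowly and lift.

```bash
python3 -m handwheel '{"rotation":[[0,0,0],[0,0,0],[0,0,0],[0,0,0],[0,0,0],[0,0,0],[0,0,0],[0,0,0],[0,0,0],[0,0,0],[0,0,0],[0,0,0],[0,0,0],[0,0,0]],"slide":[[0,0,0],[0,0,0],[0,0,0],[0,0,0],[0,0,0],[0,0,0],[0,0,0],[0,0,-1],[0,0,-3],[0,0,-7],[0,0,-12],[0,0,-15],[0,0,-15],[0,0,-15]],"claw":[0.64,0.63,0.61,0.59,0.54,0.4,0.3,0.3,0.3,0.2,0.1,0.05,0.05,0.05]}' 5; python3 -c "
from h import *
import cv2
go(.6265,-.0008,.20,81)
im=arm.get_image('side');cv2.imwrite('pics/g3.png',cv2.cvtColor(im[80:290,160:440],cv2.COLOR_RGB2BGR).repeat(2,0).repeat(2,1))"
```

```text
t: 17.95
tool_pos: [0.5587, -0.2221, 0.2178]
orientation: [-2.162, -2.279, 0.0]
contact_force: [-0.2, 0.3, -0.0]
finger_gap: 0.0834
grasp_force: 0.0
t 17.95 pos [ 0.5587 -0.2221  0.2178] slide [21.74  7.94  1.78] rot [ -0.  -0. -78.] rot [ -0.   0. 102.] yawnow 3.0 j6 -0.47
```

View pics/g3.png

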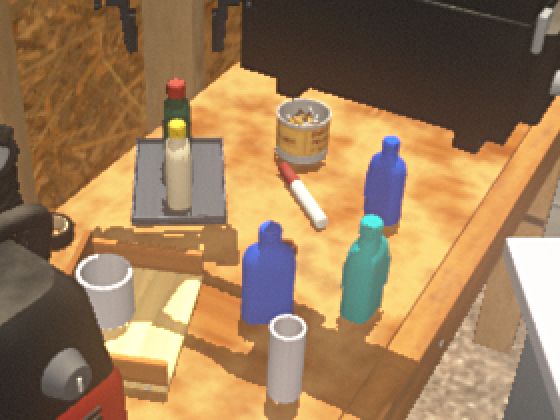

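Both bottles stand upright on the tray, cream at (178,170) and green behind it. I go to the middle cup with the fingers closing along the tidy's y.

```bash
python3 -m handwheel '{"rotation":[[0,0,-10],[0,0,-78],[0,0,-78],[0,0,-78],[0,0,-78],[0,0,-78],[0,0,-78],[0,0,-78],[0,0,-78],[0,0,-78],[0,0,-78],[0,0,-78]],"slide":[[2,0.7,0],[6,2,0],[10,3.7,0],[14,5.1,0],[18,6.6,0.5],[21,7.7,1.5],[21.7,7.9,1.8],[21.7,7.9,1.8],[21.7,7.9,1.8],[21.7,7.9,1.8],[21.7,7.9,1.8],[21.7,7.9,1.8]],"claw":[0,0,0,0,0,0,0,0,0,0,0,0]}' 5; python3 -c "
from h import *
go(.6265,-.0008,.038,81)"
```

```text
t: 19.5
tool_pos: [0.6265, -0.0016, 0.1999]
orientation: [0.246, 3.132, -0.0]
contact_force: [-0.3, 1.2, -0.2]
finger_gap: 0.0879
grasp_force: 0.0
t 19.5 pos [ 0.6265 -0.0016  0.1999] slide [1.000e-02 8.000e-02 1.619e+01] rot [-0.  0.  0.] rot [  -0.   -0. -180.] yawnow 81.0 j6 -1.46
```

```bash
python3 -m handwheel '{"rotation":[[0,0,0],[0,0,0],[0,0,0],[0,0,0],[0,0,0],[0,0,0],[0,0,0],[0,0,0],[0,0,0],[0,0,0],[0,0,0],[0,0,0],[0,0,0],[0,0,0],[0,0,0]],"slide":[[0,0.1,2],[0,0.1,5],[0,0.1,8],[0,0.1,11],[0,0.1,13.5],[0,0.1,15],[0,0.1,15.8],[0,0.1,16.2],[0,0.1,16.2],[0,0.1,16.2],[0,0.1,16.2],[0,0.1,16.2],[0,0.1,16.2],[0,0.1,16.2],[0,0.1,16.2]],"claw":[0,0,0,0,0,0,0,0,0.15,0.25,0.3,0.35,0.45,0.45,0.45]}' 12; python3 -c "
from h import *
go(.4865,.261,.20,75)"
```

```text
t: 21.38
tool_pos: [0.6271, -0.0004, 0.0386]
orientation: [0.245, 3.131, -0.0]
contact_force: [-0.5, -0.7, 5.6]
finger_gap: 0.0593
grasp_force: 12.0
t 21.38 pos [ 6.271e-01 -4.000e-04  3.860e-02] slide [ 17.95  23.64 -16.16] rot [0.  0.1 6. ] rot [-1.00e-01  0.00e+00 -1.74e+02] yawnow 81.0 j6 -1.45
```

```bash
python3 -m handwheel '{"rotation":[[0,0,0],[0,0,0],[0,0,0],[0,0,0],[0,0,0],[0,0,0],[0,0,0],[0,0,0],[0,0,1],[0,0,3],[0,0,5],[0,0,6],[0,0,6],[0,0,6],[0,0,6],[0,0,6],[0,0,6],[0,0,6]],"slide":[[0,0,-1],[0,0,-4],[0,0,-8],[0,0,-12],[2,0,-14],[6,-0.2,-14],[11,-0.4,-14],[15,0,-14],[16.3,3,-14],[16.8,8,-14],[17.2,13,-14],[17.6,18,-14],[17.9,22,-14],[17.9,23.6,-14],[17.9,23.6,-14],[17.9,23.6,-12],[17.9,23.6,-9],[17.9,23.6,-7]],"claw":[0.45,0.45,0.45,0.45,0.45,0.45,0.45,0.45,0.45,0.45,0.45,0.45,0.45,0.45,0.45,0.45,0.45,0.45]}' 12; python3 -c "
from h import *
import cv2
go(.4865,.261,.0336,75)
for n in ('side','top'): cv2.imwrite(f'pics/m_{n}.png',cv2.cvtColor(arm.get_image(n),cv2.COLOR_RGB2BGR))
a=cv2.imread('pics/m_side.png')[200:400,200:400];b=cv2.imread('pics/m_top.png')[150:350,70:270]
cv2.imwrite('pics/m.png',cv2.resize(cv2.hconcat([a,b]),None,fx=2,fy=2))"
```

```text
t: 23.62
tool_pos: [0.4858, 0.2584, 0.1065]
orientation: [-0.411, -3.113, 0.003]
contact_force: [0.1, -0.6, -0.1]
finger_gap: 0.0594
grasp_force: 12.0
t 23.62 pos [0.4858 0.2584 0.1065] slide [-0.    0.28  7.29] rot [-0.1 -0.1 -0. ] rot [-1.0e-01  2.0e-01  1.8e+02] yawnow 75.0 j6 -0.86
```

View pics/m.png

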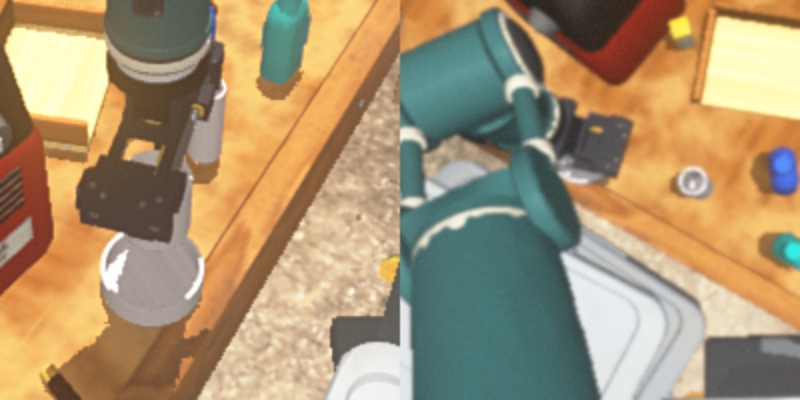

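The middle cup hangs centred over the wide cup, with its underside at (155,275) in the side half, and the charger is clear. I lower it.

```bash
python3 -m handwheel '{"rotation":[[0,0,0],[0,0,0],[0,0,0],[0,0,0],[0,0,0],[0,0,0],[0,0,0],[0,0,0]],"slide":[[0,0.1,2],[0,0.1,4],[0,0.1,5.5],[0,0.1,6.2],[0,0.1,6.6],[0,0.1,6.8],[0,0.1,6.8],[0,0.1,6.8]],"claw":[0.45,0.45,0.45,0.45,0.45,0.45,0.45,0.45]}' 12
```

```text
t: 24.72
tool_pos: [0.4872, 0.2618, 0.0403]
orientation: [0.409, 3.114, 0.001]
contact_force: [0.0, 0.3, -0.4]
finger_gap: 0.0596
grasp_force: 12.0
```

```bash
python3 -m handwheel '{"rotation":[[0,0,0],[0,0,0],[0,0,0],[0,0,0]],"slide":[[0,0,0.2],[0,0,0.4],[0,0,0.55],[0,0,0.6]],"claw":[0.45,0.45,0.45,0.45]}' 12;python3 -m handwheel '{"rotation":[[0,0,0]],"slide":[[0,0,0.1]],"claw":[0.45]}' 12
```

```text
t: 25.22
tool_pos: [0.4867, 0.2615, 0.0337]
orientation: [-0.409, -3.115, 0.0]
contact_force: [0.8, 0.2, -0.4]
finger_gap: 0.0596
grasp_force: 12.0
t: 25.35
tool_pos: [0.4867, 0.2615, 0.0335]
orientation: [-0.409, -3.114, 0.001]
contact_force: [-3.7, -1.3, 10.3]
finger_gap: 0.0595
grasp_force: 12.0
```

```bash
python3 -m handwheel '{"rotation":[[0,0,0],[0,0,0],[0,0,0],[0,0,0],[0,0,0],[0,0,0],[0,0,0],[0,0,0],[0,0,0],[0,0,0],[0,0,0],[0,0,0]],"slide":[[0,0,-0.1],[0,0,-0.1],[0,0,-0.1],[0,0,-0.1],[0,0,-0.1],[0,0,-1],[0,0,-3],[0,0,-7],[0,0,-11],[0,0,-15],[0,0,-15],[0,0,-15]],"claw":[0.28,0.22,0.15,0.08,0.05,0.05,0.05,0.05,0.05,0.05,0.05,0.05]}' 5; python3 -c "
from h import *
print('blue',tri(T(366,270),S(460,212)))
go(.4354,.1036,.17,40)"
```

```text
t: 26.85
tool_pos: [0.4865, 0.2614, 0.1827]
orientation: [-0.409, -3.115, 0.0]
contact_force: [-0.1, 0.4, -0.5]
finger_gap: 0.084
grasp_force: 0.0
blue (array([ 0.45346415, -0.0136673 ,  0.12396169]), np.float64(1.3258020447858314))
t 26.85 pos [0.4865 0.2614 0.1827] slide [  0.86 -16.56   1.27] rot [-0. -0. 35.] rot [   0.   -0. -145.] yawnow 75.0 j6 -0.86
```

```bash
python3 -m handwheel '{"rotation":[[0,0,0],[0,0,10],[0,0,35],[0,0,35],[0,0,35],[0,0,35],[0,0,35],[0,0,35],[0,0,35],[0,0,35]],"slide":[[0,-1,0],[0.2,-4,0],[0.4,-8,0.4],[0.6,-12,0.8],[0.8,-15,1.2],[0.9,-16.6,1.2],[0.9,-16.6,1.2],[0.9,-16.6,1.2],[0.9,-16.6,1.2],[0.9,-16.6,1.2]],"claw":[0.2,0.2,0.2,0.2,0.2,0.2,0.2,0.2,0.2,0.2]}' 5; python3 -c "
from h import *
import cv2
go(.4354,.1036,.061,40)
for n in ('side','top'): cv2.imwrite(f'pics/n_{n}.png',cv2.cvtColor(arm.get_image(n),cv2.COLOR_RGB2BGR))
a=cv2.imread('pics/n_side.png')[230:380,220:370];b=cv2.imread('pics/n_top.png')[165:315,100:250]
cv2.imwrite('pics/n.png',cv2.resize(cv2.hconcat([a,b]),(800,400),interpolation=cv2.INTER_CUBIC))"
```

```text
t: 28.1
tool_pos: [0.4356, 0.1041, 0.171]
orientation: [1.325, 2.848, 0.0]
contact_force: [0.3, -0.5, -0.3]
finger_gap: 0.0701
grasp_force: 0.0
t 28.1 pos [0.4356 0.1041 0.171 ] slide [-0.03 -0.05 11.  ] rot [ 0.  -0.   0.1] rot [   0.     0.  -179.9] yawnow 40.1 j6 -0.52
```

View pics/n.png

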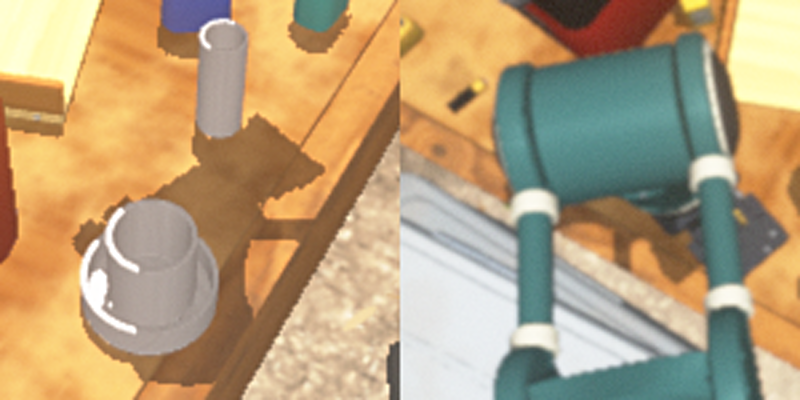

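The middle cup stands level inside the wide cup, with its rim centre at (152,235) in this picture. The slim cup is free at (220,80).

```bash
python3 -m handwheel '{"rotation":[[0,0,0],[0,0,0],[0,0,0],[0,0,0],[0,0,0],[0,0,0],[0,0,0],[0,0,0],[0,0,0],[0,0,0],[0,0,0],[0,0,0],[0,0,0],[0,0,0],[0,0,0],[0,0,0]],"slide":[[0,0,2],[0,0,5],[0,0,8],[0,0,10],[0,0,10.7],[0,0,11],[0,0,11],[0,0,11],[0,0,11],[0,0,11],[0,0,11],[0,0,11],[0,0,11],[0,0,11],[0,0,11],[0,0,11]],"claw":[0.2,0.2,0.2,0.2,0.2,0.2,0.2,0.3,0.4,0.5,0.55,0.6,0.65,0.7,0.75,0.75]}' 12; python3 -c "
from h import *
print(atz('side',(276.7,317.8),.065))
go(.4868,.2615,.20,75)"
```

```text
t: 30.2
tool_pos: [0.4353, 0.1035, 0.0609]
orientation: [1.327, 2.848, -0.0]
contact_force: [-0.9, -1.3, 1.3]
finger_gap: 0.0353
grasp_force: 12.0
[0.48606533 0.2630895  0.065     ]
t 30.2 pos [0.4353 0.1035 0.0609] slide [  8.78  14.1  -13.91] rot [ -0.   0. -35.] rot [  0.   0. 145.] yawnow 40.0 j6 -0.52
```

```bash
python3 -m handwheel '{"rotation":[[0,0,0],[0,0,0],[0,0,0],[0,0,0],[0,0,-5],[0,0,-12],[0,0,-20],[0,0,-28],[0,0,-33],[0,0,-35],[0,0,-35],[0,0,-35],[0,0,-35],[0,0,-35],[0,0,-35]],"slide":[[0,0,-1],[0,0,-4],[0,0,-8],[0,0,-11],[1,1.6,-12],[3,4.8,-12],[5,8,-12],[7,11.2,-12],[8.3,13.3,-12],[8.8,14.1,-12],[8.8,14.1,-12],[8.8,14.1,-11],[8.8,14.1,-9],[8.8,14.1,-8],[8.8,14.1,-8]],"claw":[0.75,0.75,0.75,0.75,0.75,0.75,0.75,0.75,0.75,0.75,0.75,0.75,0.75,0.75,0.75]}' 12; python3 -c "
from h import *
go(.4867,.262,.0699,75)"
```

```text
t: 32.08
tool_pos: [0.4857, 0.2606, 0.1396]
orientation: [-0.41, -3.112, 0.002]
contact_force: [-0.4, 0.6, 0.1]
finger_gap: 0.0354
grasp_force: 12.0
t 32.08 pos [0.4857 0.2606 0.1396] slide [-0.08  0.17  6.97] rot [-0.1 -0.1 -0. ] rot [ -0.2   0.2 180. ] yawnow 75.0 j6 -0.86
```

```bash
python3 -m handwheel '{"rotation":[[0,0,0],[0,0,0],[0,0,0],[0,0,0],[0,0,0],[0,0,0],[0,0,0],[0,0,0]],"slide":[[0,0.1,1],[0,0.1,2.5],[0,0.1,4],[0,0.1,5.5],[0,0.1,6.2],[0,0.1,6.6],[0,0.1,6.6],[0,0.1,6.6]],"claw":[0.75,0.75,0.75,0.75,0.75,0.75,0.75,0.75]}' 12
```

```text
t: 33.08
tool_pos: [0.4874, 0.2628, 0.0755]
orientation: [0.409, 3.114, 0.001]
contact_force: [-0.6, 0.4, -0.2]
finger_gap: 0.0358
grasp_force: 12.0
```

```bash
python3 -m handwheel '{"rotation":[[0,0,0],[0,0,0],[0,0,0],[0,0,0]],"slide":[[0,0,0.2],[0,0,0.4],[0,0,0.5],[0,0,0.55]],"claw":[0.75,0.75,0.75,0.75]}' 12;python3 -m handwheel '{"rotation":[[0,0,0]],"slide":[[0,0,0.1]],"claw":[0.75]}' 12
```

```text
t: 33.58
tool_pos: [0.4871, 0.2626, 0.0699]
orientation: [0.409, 3.115, -0.0]
contact_force: [-1.5, -0.9, 5.7]
finger_gap: 0.0358
grasp_force: 12.0
t: 33.7
tool_pos: [0.4875, 0.2626, 0.0699]
orientation: [0.409, 3.114, 0.0]
contact_force: [-3.7, -2.1, 13.2]
finger_gap: 0.0356
grasp_force: 12.0
```

```bash
python3 -m handwheel '{"rotation":[[0,0,0],[0,0,0],[0,0,0],[0,0,0],[0,0,0],[0,0,0],[0,0,0],[0,0,0],[0,0,0],[0,0,0],[0,0,0],[0,0,0],[0,0,0]],"slide":[[0,0,-0.1],[0,0,-0.1],[0,0,-0.1],[0,0,-0.1],[0,0,-0.1],[0,0,-1],[0,0,-3],[0,0,-7],[0,0,-11],[0,0,-14],[0,0,-14],[0,0,-14],[0,0,-14]],"claw":[0.58,0.55,0.5,0.4,0.3,0.3,0.3,0.3,0.3,0.3,0.3,0.3,0.3]}' 5; python3 -c "
from h import *
go(.45,.0,.22,20)
go(.5592,-.2223,.21,3)"
```

```text
t: 35.33
tool_pos: [0.4859, 0.262, 0.2066]
orientation: [-0.409, -3.112, 0.003]
contact_force: [-0.4, 0.3, 0.2]
finger_gap: 0.0616
grasp_force: 0.0
t 35.33 pos [0.4859 0.262  0.2066] slide [ -3.3  -26.24  -1.3 ] rot [-0.2 -0.1 55. ] rot [ 1.00e-01 -2.00e-01 -1.25e+02] yawnow 75.0 j6 -0.86
t 35.33 pos [0.4859 0.262  0.2066] slide [-19.59 -44.9   -0.29] rot [-0.2 -0.  72. ] rot [   0.    -0.2 -108. ] yawnow 75.0 j6 -0.86
```

```bash
python3 -m handwheel '{"rotation":[[0,0,0],[0,0,0],[0,0,0],[0,0,0],[0,0,10],[0,0,72],[0,0,72],[0,0,72],[0,0,72],[0,0,72],[0,0,72],[0,0,72],[0,0,72],[0,0,72],[0,0,72],[0,0,72]],"slide":[[0,-2,0],[-1,-7,0],[-2,-13,0],[-3,-19,0],[-4.5,-25,0],[-9,-31,0],[-13,-36,0],[-16,-41,0],[-19,-44.5,0],[-19.6,-44.9,0],[-19.6,-44.9,0],[-19.6,-44.9,0],[-19.6,-44.9,0],[-19.6,-44.9,0],[-19.6,-44.9,0],[-19.6,-44.9,0]],"claw":[0.3,0.3,0.3,0.3,0.3,0.3,0.3,0.3,0.3,0.3,0.3,0.3,0.3,0.3,0.3,0.3]}' 5; python3 -c "
from h import *
import cv2
go(.5592,-.2223,.0684,3)
for n in ('side','top'): cv2.imwrite(f'pics/k_{n}.png',cv2.cvtColor(arm.get_image(n),cv2.COLOR_RGB2BGR))
a=cv2.imread('pics/k_side.png')[120:320,200:400];a2=cv2.imread('pics/k_side.png')[180:380,200:400];b=cv2.imread('pics/k_top.png')[140:340,100:300]
cv2.imwrite('pics/k.png',cv2.resize(cv2.hconcat([a2,b]),(800,400),interpolation=cv2.INTER_CUBIC))"
```

```text
t: 37.33
tool_pos: [0.5604, -0.2216, 0.2085]
orientation: [2.161, 2.28, 0.0]
contact_force: [-0.0, -0.7, -0.3]
finger_gap: 0.0618
grasp_force: 0.0
t 37.33 pos [ 0.5604 -0.2216  0.2085] slide [-0.06 -0.13 14.01] rot [0.  0.  0.1] rot [  -0.     0.  -179.9] yawnow 3.1 j6 -0.47
```

View pics/k.png

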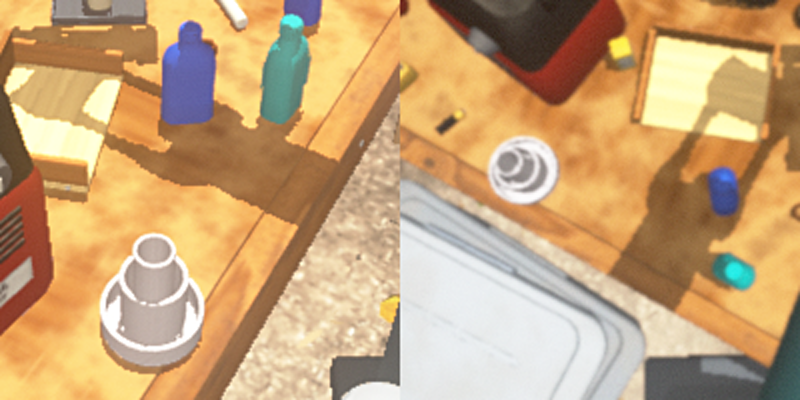

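All three cups are nested upright (rims around (152,250)–(152,310)). Next I take the cream bottle back.

```bash
python3 -m handwheel '{"rotation":[[0,0,0],[0,0,0],[0,0,0],[0,0,0],[0,0,0],[0,0,0],[0,0,0],[0,0,0],[0,0,0],[0,0,0],[0,0,0],[0,0,0],[0,0,0],[0,0,0],[0,0,0],[0,0,0]],"slide":[[-0.05,-0.1,2],[-0.05,-0.1,5],[-0.05,-0.1,8],[-0.05,-0.1,10.5],[-0.05,-0.1,12.5],[-0.05,-0.1,13.5],[-0.05,-0.1,13.9],[-0.05,-0.1,13.9],[-0.05,-0.1,13.9],[-0.05,-0.1,13.9],[-0.05,-0.1,13.9],[-0.05,-0.1,13.9],[-0.05,-0.1,13.9],[-0.05,-0.1,13.9],[-0.05,-0.1,13.9],[-0.05,-0.1,13.9]],"claw":[0.3,0.3,0.3,0.3,0.3,0.3,0.3,0.3,0.45,0.5,0.55,0.6,0.65,0.7,0.75,0.75]}' 15; python3 -c "
from h import *
go(.5778,.0539,.185,-12)"
```

```text
t: 39.42
tool_pos: [0.5593, -0.2223, 0.0695]
orientation: [-2.162, -2.279, 0.0]
contact_force: [-0.7, -0.1, 1.9]
finger_gap: 0.0314
grasp_force: 15.0
t 39.42 pos [ 0.5593 -0.2223  0.0695] slide [ 27.49   3.31 -11.55] rot [-0. -0. 15.] rot [   0.   -0. -165.] yawnow 3.0 j6 -0.47
```

```bash
python3 -m handwheel '{"rotation":[[0,0,0],[0,0,0],[0,0,0],[0,0,0],[0,0,0],[0,0,0],[0,0,3],[0,0,6],[0,0,9],[0,0,12],[0,0,14],[0,0,15],[0,0,15],[0,0,15],[0,0,15],[0,0,15],[0,0,15],[0,0,15]],"slide":[[0,0,-0.5],[0,0,-2],[0,0,-5],[0,0,-8],[0,0,-10],[1,0.1,-11.5],[4,0.5,-11.5],[8.5,1,-11.5],[13.5,1.6,-11.5],[18.5,2.2,-11.5],[23,2.8,-11.5],[26,3.1,-11.5],[27.5,3.3,-11.5],[27.5,3.3,-11.5],[27.5,3.3,-9],[27.5,3.3,-6],[27.5,3.3,-5],[27.5,3.3,-5]],"claw":[0.75,0.75,0.75,0.75,0.75,0.75,0.75,0.75,0.75,0.75,0.75,0.75,0.75,0.75,0.75,0.75,0.75,0.75]}' 15; python3 -c "
from h import *
go(.5778,.0539,.0765,-12)"
```

```text
t: 41.68
tool_pos: [0.5772, 0.0531, 0.1187]
orientation: [-2.441, -1.976, 0.003]
contact_force: [0.2, -0.6, -1.8]
finger_gap: 0.0312
grasp_force: 15.0
t 41.67 pos [0.5772 0.0531 0.1187] slide [0.1  0.05 4.22] rot [-0.1  0.  -0. ] rot [1.0e-01 2.0e-01 1.8e+02] yawnow -12.0 j6 0.26
```

```bash
python3 -m handwheel '{"rotation":[[0,0,0],[0,0,0],[0,0,0],[0,0,0],[0,0,0],[0,0,0],[0,0,0],[0,0,0]],"slide":[[0,0,1],[0,0,2.2],[0,0,3.2],[0,0,3.6],[0,0,3.8],[0,0,3.9],[0,0,3.9],[0,0,3.9]],"claw":[0.75,0.75,0.75,0.75,0.75,0.75,0.75,0.75]}' 15
```

```text
t: 42.68
tool_pos: [0.578, 0.054, 0.0807]
orientation: [2.44, 1.978, 0.001]
contact_force: [0.2, 0.3, -1.4]
finger_gap: 0.0313
grasp_force: 15.0
```

```bash
python3 -m handwheel '{"rotation":[[0,0,0],[0,0,0],[0,0,0],[0,0,0],[0,0,0]],"slide":[[0,0,0.15],[0,0,0.25],[0,0,0.35],[0,0,0.4],[0,0,0.42]],"claw":[0.75,0.75,0.75,0.75,0.75]}' 15
```

```text
t: 43.3
tool_pos: [0.5778, 0.054, 0.0765]
orientation: [-2.441, -1.978, 0.0]
contact_force: [-2.0, -1.2, 0.6]
finger_gap: 0.0312
grasp_force: 15.0
```

```bash
python3 -m handwheel '{"rotation":[[0,0,0],[0,0,0],[0,0,0],[0,0,0],[0,0,0],[0,0,0],[0,0,0],[0,0,0],[0,0,0],[0,0,0],[0,0,0],[0,0,0],[0,0,0],[0,0,0]],"slide":[[0,0,0.03],[0,0,0.03],[0,0,0.03],[0,0,0.03],[0,0,0.03],[0,0,0.03],[0,0,0.03],[0,0,-1],[0,0,-3],[0,0,-7],[0,0,-11],[0,0,-13],[0,0,-13],[0,0,-13]],"claw":[0.64,0.63,0.61,0.59,0.54,0.4,0.3,0.3,0.3,0.3,0.3,0.3,0.3,0.3]}' 5; python3 -c "
from h import *
go(.5642,-.3058,.20,3)"
```

```text
t: 45.05
tool_pos: [0.5768, 0.054, 0.2048]
orientation: [-2.44, -1.977, 0.003]
contact_force: [-0.4, -0.4, -0.6]
finger_gap: 0.0618
grasp_force: 0.0
t 45.05 pos [0.5768 0.054  0.2048] slide [-35.45   6.23   0.48] rot [ -0.1   0.  -15. ] rot [  0.    0.2 165. ] yawnow -12.0 j6 0.26
```

```bash
python3 -m handwheel '{"rotation":[[0,0,0],[0,0,-5],[0,0,-15],[0,0,-15],[0,0,-15],[0,0,-15],[0,0,-15],[0,0,-15],[0,0,-15],[0,0,-15],[0,0,-15],[0,0,-15]],"slide":[[-2,0.3,0],[-6,1,0],[-12,2.1,0],[-18,3.2,0],[-24,4.2,0],[-30,5.3,0],[-34,6,0],[-35.4,6.2,0.4],[-35.4,6.2,0.4],[-35.4,6.2,0.4],[-35.4,6.2,0.4],[-35.4,6.2,0.4]],"claw":[0.25,0.25,0.25,0.25,0.25,0.25,0.25,0.25,0.25,0.25,0.25,0.25]}' 5; python3 -c "
from h import *
import cv2
go(.5642,-.3058,.0729,3)
a=cv2.cvtColor(arm.get_image('side'),cv2.COLOR_RGB2BGR)[60:270,160:440]
cv2.imwrite('pics/l.png',a.repeat(2,0).repeat(2,1))"
```

```text
t: 46.55
tool_pos: [0.5654, -0.304, 0.2025]
orientation: [2.16, 2.281, 0.0]
contact_force: [0.6, 0.2, -0.6]
finger_gap: 0.066
grasp_force: 0.0
t 46.55 pos [ 0.5654 -0.304   0.2025] slide [-0.17 -0.13 12.96] rot [0.  0.  0.1] rot [  -0.     0.  -179.9] yawnow 3.1 j6 -0.59
```

View pics/l.png

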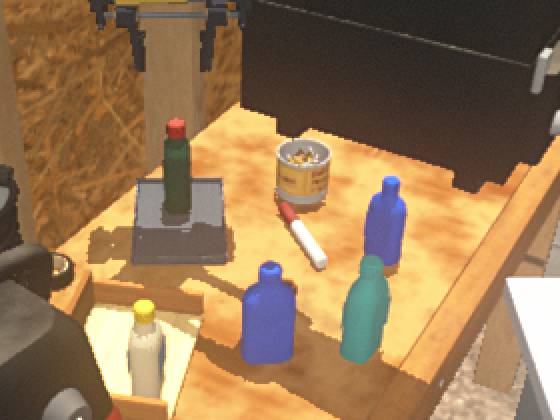

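The cream bottle is back upright in the tidy at (145,345), and the green one stands on the tray at (177,165). Next is the green bottle.

```bash
python3 -m handwheel '{"rotation":[[0,0,0],[0,0,0],[0,0,0],[0,0,0],[0,0,0],[0,0,0],[0,0,0],[0,0,0],[0,0,0],[0,0,0],[0,0,0],[0,0,0],[0,0,0],[0,0,0],[0,0,0],[0,0,0]],"slide":[[-0.15,-0.1,2],[-0.15,-0.1,5],[-0.15,-0.1,8],[-0.15,-0.1,10.5],[-0.15,-0.1,12],[-0.15,-0.1,12.8],[-0.15,-0.1,12.9],[-0.15,-0.1,12.9],[-0.15,-0.1,12.9],[-0.15,-0.1,12.9],[-0.15,-0.1,12.9],[-0.15,-0.1,12.9],[-0.15,-0.1,12.9],[-0.15,-0.1,12.9],[-0.15,-0.1,12.9],[-0.15,-0.1,12.9]],"claw":[0.25,0.25,0.25,0.25,0.25,0.25,0.25,0.35,0.4,0.45,0.5,0.55,0.6,0.65,0.7,0.7]}' 20; python3 -c "
from h import *
go(.5607,-.028,.185,-12)"
```

```text
t: 48.6
tool_pos: [0.5641, -0.3067, 0.0733]
orientation: [2.162, 2.28, -0.0]
contact_force: [-0.6, -0.2, 0.8]
finger_gap: 0.0356
grasp_force: 20.0
t 48.6 pos [ 0.5641 -0.3067  0.0733] slide [ 27.85   1.13 -11.18] rot [ 0.  0. 15.] rot [  -0.    0. -165.] yawnow 3.0 j6 -0.59
```

```bash
python3 -m handwheel '{"rotation":[[0,0,0],[0,0,0],[0,0,0],[0,0,0],[0,0,0],[0,0,0],[0,0,3],[0,0,6],[0,0,9],[0,0,12],[0,0,14],[0,0,15],[0,0,15],[0,0,15],[0,0,15],[0,0,15],[0,0,15],[0,0,15],[0,0,15]],"slide":[[0,0,-0.5],[0,0,-2],[0,0,-5],[0,0,-8],[0,0,-10],[1,0.1,-11.5],[4,0.2,-11.5],[8.5,0.4,-11.5],[13.5,0.5,-11.5],[18.5,0.7,-11.5],[23,0.9,-11.5],[26,1.1,-11.5],[27.75,1.1,-11.5],[27.75,1.1,-11.5],[27.75,1.1,-9],[27.75,1.1,-6],[27.75,1.1,-5],[27.75,1.1,-5],[27.75,1.1,-5]],"claw":[0.7,0.7,0.7,0.7,0.7,0.7,0.7,0.7,0.7,0.7,0.7,0.7,0.7,0.7,0.7,0.7,0.7,0.7,0.7]}' 20; python3 -c "
from h import *
go(.5607,-.0289,.0802,-12)"
```

```text
t: 50.98
tool_pos: [0.5614, -0.0295, 0.1244]
orientation: [2.44, 1.976, 0.002]
contact_force: [0.1, 0.3, -2.0]
finger_gap: 0.0355
grasp_force: 20.0
t 50.98 pos [ 0.5614 -0.0295  0.1244] slide [ 0.05 -0.09  4.42] rot [ 0.1 -0.   0. ] rot [   0.     0.2 -180. ] yawnow -12.0 j6 0.11
```

```bash
python3 -m handwheel '{"rotation":[[0,0,0],[0,0,0],[0,0,0],[0,0,0],[0,0,0],[0,0,0],[0,0,0],[0,0,0]],"slide":[[0,0,1],[0,0,2.4],[0,0,3.4],[0,0,3.8],[0,0,4],[0,0,4.1],[0,0,4.1],[0,0,4.1]],"claw":[0.7,0.7,0.7,0.7,0.7,0.7,0.7,0.7]}' 20
```

```text
t: 51.98
tool_pos: [0.5607, -0.029, 0.0826]
orientation: [2.44, 1.978, 0.001]
contact_force: [0.6, 0.4, -2.3]
finger_gap: 0.0357
grasp_force: 20.0
```

```bash
python3 -m handwheel '{"rotation":[[0,0,0],[0,0,0],[0,0,0],[0,0,0]],"slide":[[0,0,0.1],[0,0,0.2],[0,0,0.25],[0,0,0.27]],"claw":[0.7,0.7,0.7,0.7]}' 20
```

```text
t: 52.48
tool_pos: [0.5606, -0.029, 0.0802]
orientation: [2.441, 1.978, 0.0]
contact_force: [-3.3, -0.1, 4.6]
finger_gap: 0.0355
grasp_force: 20.0
```

```bash
python3 -m handwheel '{"rotation":[[0,0,0],[0,0,0],[0,0,0],[0,0,0],[0,0,0],[0,0,0],[0,0,0],[0,0,0],[0,0,0],[0,0,0],[0,0,0],[0,0,0],[0,0,0],[0,0,0]],"slide":[[0,0,-0.03],[0,0,-0.03],[0,0,-0.03],[0,0,-0.03],[0,0,-0.03],[0,0,-0.03],[0,0,-0.03],[0,0,-1],[0,0,-3],[0,0,-7],[0,0,-12],[0,0,-18],[0,0,-20],[0,0,-20]],"claw":[0.59,0.58,0.56,0.54,0.5,0.4,0.25,0.25,0.25,0.25,0.25,0.25,0.25,0.25]}' 5; python3 -c "
from h import *
import cv2
a=cv2.cvtColor(arm.get_image('side'),cv2.COLOR_RGB2BGR)
cv2.imwrite('pics/f.png',cv2.resize(a[160:370,170:370],(570,600),interpolation=cv2.INTER_CUBIC))"
```

```text
t: 54.22
tool_pos: [0.5614, -0.0291, 0.2817]
orientation: [2.438, 1.976, 0.005]
contact_force: [-0.2, 0.6, -1.1]
finger_gap: 0.0658
grasp_force: 0.0
```

View pics/f.png

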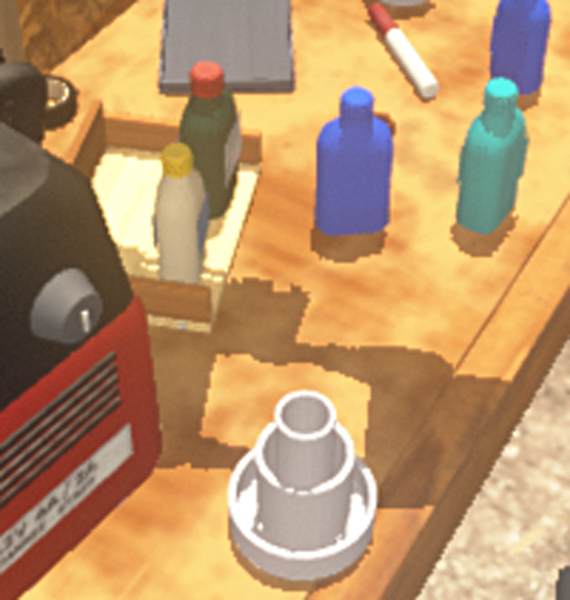

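Both bottles stand upright where they were (caps at (207,78) and (178,160)), and the cups are nested at (305,480). I hand in.

```bash
python3 -c "
from cell import arm
print(arm.close_job())"
```

```text
the job is handed in; nothing more can be done
None
```

The three cups are nested where the wide cup stands, both bottles are back upright on their spots in the tidy, and the job was handed in at about 54 s of the 136 s allowed; the hand-in gave no verdict.

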